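# Snap the seed jar's lid home

## Task

The squat, wide, round seed jar in the steel holder still has its lid standing up. Pick up the lid press by its wooden handle, push it upright and centred onto that lid until the lid is pressed fully home against its stop, without touching the lid with the gripper itself, then lower the press back onto its round black rubber pad, standing upright, and let go.

Things in the scene. Friction and masses are not known exactly. Their poses are not given: they have to be found in the camera images.
- press: Lid press, loose hand tool (0.22 kg), upright on the black pad at the start: round steel foot 52 mm in diameter and 16 mm thick, thin steel stem, plain round wooden handle 30 mm in diameter from 50 to 105 mm above the underside; any yaw will do. Origin: centre of the foot's flat underside; z points up along the handle.
- lid: Round white snap lid of the squat jar, flat top, 66 mm in diameter, 18 mm tall. Origin: centre of its top face; z up. It slides only straight down. At the start it stands 8 mm high, glass neck showing below it (top 102 mm above the table); home, its top is at 94 mm. Its snap rim grips the neck: it needs a steady push of about 8 N (10 to 20 N is fine), stays where it is left, and stops dead when home.
- jar: Squat round glass jar of speckled beans, 76 mm in diameter, fixed in a round steel holder 100 mm in diameter and 12 mm high. Origin: centre of the holder's underside, on the table; z up; the lid is centred above. A slender jar (56 mm in diameter, 120 mm high) and a square jar (58 mm wide, 88 mm high), both closed, stand in the same row: bystanders.
- pad: Round black rubber pad lying fixed on the table, 90 mm in diameter and 6 mm thick, home of the lid press. Origin: centre of its underside, on the table; z is up.
Mind the look-alikes: they are no part of the job. What is shaped like the press but yellow is not meant.

How it is judged:
By the outcome, as a careful person would: the job done as asked, in the order asked, and still so for the second after the job is handed in, with the robot touching nothing.
It also fails if it takes over 42 s, if anything falls off the work surface, if the arm or the gripper's body presses on something with over 40 N, if the wrist force passes 120 N, or if a joint passes its speed limit or range.

## Robot

A 6-joint arm with a two-finger parallel gripper is mounted at the origin on the work surface. World frame = base frame: x ahead of the robot, y to its left, z up, the work surface at z = 0. Lengths are in m, angles in rad, forces in N, time in s.
With the tool pointing down it reaches from about 0.3 to 0.775 m from the base axis. Payload 14.6 kg.
Tool frame: the origin (TCP) lies where the fingers leave the gripper's body, on its centre line; the fingertips stand 97 mm ahead of it and the grasp point (between the pads) lies 78 mm ahead of it; z points along the fingers, x is the direction in which the jaws open and shut, and the axes are right-handed (so a half turn about z gives the same grasp; the last joint's range is limited). The gripper opens to 94 mm and grips with 3 to 60 N. Pads are 16 mm wide; open, the fingers measure 119 mm over their backs; the gripper's body (75 mm by 177 mm) begins 78 mm behind the grasp point.
Start: joints at [-1.212, 0.3, 1.521, -0, 1.321, -0.067], TCP at [0.227, -0.501, 0.303] pointing down, gripper open.
Joint ranges: [-3.03, 3.03], [-0.79, 2.21], [0.23, 2.52], [-1.04, 4.18], [0, 3.07], [-2.55, 2.55]. Speed limits (rad/s): [2.22, 2.22, 2.57, 3.14, 3.14, 3.14].

## Interface

Orientations are given as a unit quaternion [w, x, y, z].
In Python, from bench import ctrl gives the robot as it stands.
- The arm moves only by the tool send_rows, never from a script. Its argument "commands" is a list of rows, each an object of numbers: "jaw": the opening, from 0 (shut) to 1 (fully open); "tx", "ty", "tz": the shift along the tool's x, y, z in units of 25 mm (1.0 is 25 mm); "wx", "wy", "wz": the turn, a rotation vector about the tool's x, y, z in units of 0.12 rad (1.0 is 0.12 rad). A call has 1 to 12 rows; each row shifts and turns the commanded pose from where the row before left it, along the tool's axes as they then stand; what a row does not reach is not made up. A row lasts 1/12 s, in which the tool goes at most 41.7 mm and 7.16 degrees, less where a joint would pass 70% of its speed; a pose out of reach is approached as far as the arm can. A call with a number of a shift or a turn outside -1 to 1 is refused whole. A call with a gripper value outside its range is refused whole. The fingers move at their own pace and stop on an object; "grip_force" is the grip in N (left out, the last holds). Time passes only in rows, so rows that do not move let the fingers close. It gives the time, the measured TCP pose, the force and the opening at its end, in the units of the state.
- ctrl.sense(): the state, without advancing time (a new reading comes with each control period).
- ctrl.get_image(name): name is "scene" or "top"; returns (picture, depth): 480x640x3 uint8, red, green, blue; 480x640 float32, m along the optical axis (not along the pixel's ray), 0 where there is no reading.
- ctrl.calibration(name): a dict with "intrinsics" (3x3 intrinsics, pixels), "R" (3x3) and "t" (3): a world point X has camera coordinates R X + t. Camera axes: x right, y down, z forward; pixel columns grow to the right and rows downward; lengths in m; the calibration is good to about 2 mm. A picture is of the moment at which its call begins. calibration takes no time and is no camera call.
- ctrl.close_job(): hands the job in, once; it reports no verdict.
Trained networks look in the newest picture that a camera, given by its name, has taken for a name from the list of things; names that differ only in an ending like _2 or _b are one class to them, and where a whole thing is asked for, a point or a joint stands for the part that bears it (a point fixed in the world has none). Each returns a list of dicts, best first, with "confidence" (0 to 1); they miss things now and then, are a little off and sometimes report something else, mostly with a low value. They report only what shows in the picture. A call takes as long as a camera call. They do not tell look-alikes from the thing itself.
- ctrl.find_in(camera, query): "point" ([column, row] in pixels, amid what is visible of it).
The state is a dict: "clock": time; "q": joint angles; "qvel": joint speeds; "joint_torque": joint torques, N m; "tool_pos": TCP position; "ee_rot": TCP orientation; "contact_force": force on the tool from outside, world axes, zero at the start; "wrist_torque": the same for the moment, N m; "width": finger opening in m.
Only numpy, scipy, OpenCV 4.12 (cv2) and the standard library are available. Lean on these libraries where they do the work, as an engineer would, in place of code of your own. Each camera call takes 0.05 s, during which the arm holds its last target.

## Working session

There is one attempt and no reset: what is moved stays moved. The work goes in short steps, Python scripts to look and compute and a tool call to move; the robot and the scene stay as the last step left them, time stands still between calls to the robot, and variables do not carry over. Pictures are saved under pics/ and viewed, and the job is handed in when it is done.

Besides the shell and the picture viewer there is one more tool, called after "Request:" as name(argument=value, ...), one argument or row to a line, values as JSON. send_rows: Moves the arm, as the interface text tells. Shifts and turns lie within -1 to 1; 1 stands for 25 mm of shift or 0.12 rad of turn. Its arguments: {"type":"object","properties":{"commands":{"type":"array","items":{"type":"object","properties":{"jaw":{"type":"number"},"tx":{"type":"number","minimum":-1,"maximum":1},"ty":{"type":"number","minimum":-1,"maximum":1},"tz":{"type":"number","minimum":-1,"maximum":1},"wx":{"type":"number","minimum":-1,"maximum":1},"wy":{"type":"number","minimum":-1,"maximum":1},"wz":{"type":"number","minimum":-1,"maximum":1}}}},"grip_force":{"type":"number"}},"required":["commands"]}

```bash
mkdir -p pics; cat > h.py <<'E'
from bench import ctrl
import numpy as np, cv2
def cam(n):
    im,d=ctrl.get_image(n); c=ctrl.calibration(n)
    return im,d,np.array(c["intrinsics"]),np.array(c["R"]),np.array(c["t"])
def world(d,K,R,t):
    v,u=np.mgrid[0:480,0:640]
    p=np.stack([(u-K[0,2])/K[0,0]*d,(v-K[1,2])/K[1,1]*d,d],-1)
    return (p-t)@R
E
python3 - <<'E'
from h import *
for n in("scene","top"):
    im,d,K,R,t=cam(n)
    cv2.imwrite(f"pics/{n}0.png",im[:,:,::-1]); np.savez(f"{n}0.npz",im=im,P=world(d,K,R,t),d=d)
    print(n,"campos",-R.T@t,K[0,0])
    for q in("press","lid","jar","pad"):
        print(q,[(np.round(x["point"]),round(x["confidence"],2),np.round(world(d,K,R,t)[int(x["point"][1]),int(x["point"][0])],3)) for x in ctrl.find_in(n,q)])
s=ctrl.sense();print(s)
E
```

```text
scene campos [ 0.97336485 -0.32425819  0.94520127] 605.5238907737831
press [(array([413., 162.]), 0.96, array([0.485, 0.285, 0.064])), (array([330., 158.]), 0.96, array([0.371, 0.174, 0.056])), (array([374., 189.]), 0.79, array([0.488, 0.18 , 0.066]))]
lid [(array([234., 355.]), 0.77, array([ 0.607, -0.209,  0.103]))]
jar [(array([241., 369.]), 0.66, array([ 0.631, -0.212,  0.098]))]
pad [(array([366., 211.]), 0.9, array([0.486, 0.168, 0.006]))]
top campos [0.42034662 0.05237033 1.10746395] 582.5850893327906
press [(array([242., 318.]), 0.76, array([0.367, 0.172, 0.102])), (array([237., 258.]), 0.71, array([0.469, 0.18 , 0.112]))]
lid [(array([457., 183.]), 0.64, array([ 0.599, -0.202,  0.101]))]
jar [(array([446., 187.]), 0.8, array([ 0.594, -0.184,  0.103]))]
pad [(array([240., 271.]), 0.89, array([0.448, 0.186, 0.008]))]
{'clock': 0.5, 'q': array([-1.21160550e+00,  2.99941746e-01,  1.52102218e+00, -4.84782934e-05,
        1.32071775e+00, -6.65961791e-02]), 'qvel': array([ 2.06376803e-03,  1.80757648e-03,  3.68586063e-05, -1.97349565e-03,
       -4.47104167e-04,  4.96362931e-04]), 'joint_torque': array([-6.05820223e-04, -5.31339204e+01, -3.52741742e+01,  7.08018593e-02,
        2.13920383e-02, -1.64872574e-05]), 'tool_pos': array([ 0.22715671, -0.50088094,  0.30261328]), 'ee_rot': array([-7.70092924e-06,  8.40549989e-01, -5.41733988e-01, -4.97354250e-05]), 'contact_force': array([-0.6023291 ,  0.50531253,  0.55216307]), 'wrist_torque': array([ 0.00717788,  0.01175211, -0.04335852]), 'width': 0.09401401571954673}
```

View pics/scene0.png

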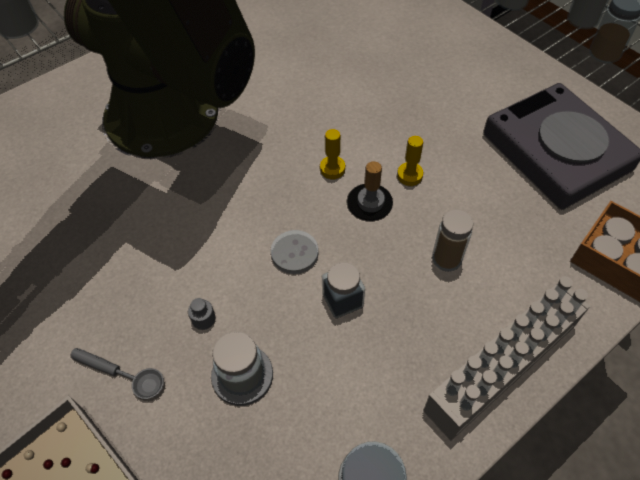

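View pics/top0.png

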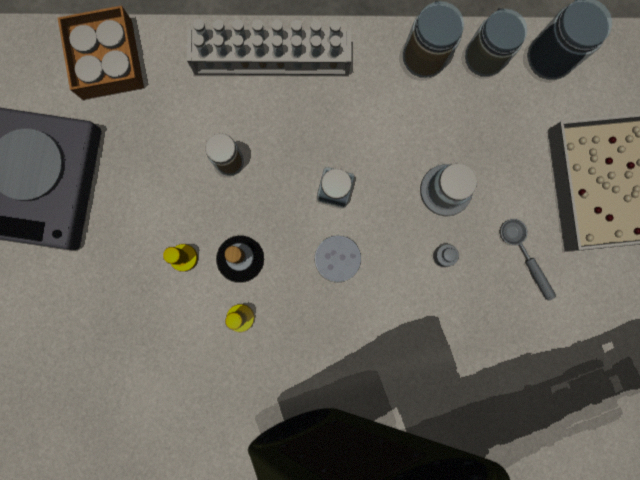

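The press with the orange wooden handle stands on the black pad, at scene (373,175) and top (236,255). The two yellow ones at scene (333,155) and (413,160) are decoys. The squat jar's lid is at scene (236,352) and top (457,184). Next I'll fit precise centres.

```bash
cat > fit.py <<'E'
from h import *
def fitc(P,c,r,zlo,zhi):
    m=(np.hypot(P[...,0]-c[0],P[...,1]-c[1])<r)&(P[...,2]>zlo)&(P[...,2]<zhi)
    p=P[m].astype(np.float32)
    if len(p)<5: return len(p)
    (x,y),rr=cv2.minEnclosingCircle(p[:,:2])
    return len(p),np.round([x,y,rr],4),"mean",np.round(p.mean(0),4),"mid",np.round((np.percentile(p,1,0)+np.percentile(p,99,0))/2,4)
E
python3 - <<'E'
from fit import *
for n in("scene","top"):
    P=np.load(n+"0.npz")["P"]
    im=np.load(n+"0.npz")["im"]
    print(n)
    print(" handle top",fitc(P,(.476,.18),.03,.107,.118))
    print(" handle all",fitc(P,(.476,.18),.04,.06,.118))
    print(" foot",fitc(P,(.476,.18),.04,.0185,.026))
    # pad: dark pixels
    m=(np.hypot(P[...,0]-.476,P[...,1]-.18)<.075)&(P[...,2]<.0125)&(im.max(-1)<30)
    p=P[m].astype(np.float32);print(" pad",m.sum(),cv2.minEnclosingCircle(p[:,:2]),(np.percentile(p,.5,0)+np.percentile(p,99.5,0))/2,np.ptp(p,0))
    print(" lid",fitc(P,(.6,-.2),.05,.096,.109))
    print(" holder",fitc(P,(.6,-.2),.07,.009,.015))
    # colour-based handle height, neighbours
    print(" yellow1",fitc(P,(.36,.17),.04,.03,.118)," yellow2",fitc(P,(.485,.285),.04,.03,.118))
E
```

```text
sceneTraceback (most recent call last):
  File "<stdin>", line 6, in <module>
  File "fit.py", line 6, in fitc
    (x,y),rr=cv2.minEnclosingCircle(p[:,:2])
             ~~~~~~~~~~~~~~~~~~~~~~^^^^^^^^^
cv2.error: OpenCV(4.12.0) /io/opencv/modules/imgproc/src/shapedescr.cpp:201: error: (-215:Assertion failed) count >= 0 && (depth == CV_32F || depth == CV_32S) in function 'minEnclosingCircle'
```

```bash
sed -i 's/minEnclosingCircle(p\[:,:2\])/minEnclosingCircle(np.ascontiguousarray(p[:,:2]))/' fit.py
python3 - <<'E'
from fit import *
for n in("scene","top"):
    P=np.load(n+"0.npz")["P"]
    im=np.load(n+"0.npz")["im"]
    print(n)
    print(" handle top",fitc(P,(.476,.18),.03,.107,.118))
    print(" handle all",fitc(P,(.476,.18),.04,.06,.118))
    print(" foot",fitc(P,(.476,.18),.04,.0185,.026))
    m=(np.hypot(P[...,0]-.476,P[...,1]-.18)<.075)&(P[...,2]<.0125)&(im.max(-1)<30)
    p=P[m].astype(np.float32);print(" pad",m.sum(),(np.percentile(p,.5,0)+np.percentile(p,99.5,0))/2,np.ptp(p,0))
    print(" lid",fitc(P,(.6,-.2),.05,.096,.109))
    print(" holder",fitc(P,(.6,-.2),.07,.009,.015))
    print(" yellow1",fitc(P,(.36,.17),.04,.03,.118)," yellow2",fitc(P,(.485,.285),.04,.03,.118))
E
```

```text
scene
 handle top (171, array([0.4772, 0.1874, 0.016 ]), 'mean', array([0.4773, 0.186 , 0.1112], dtype=float32), 'mid', array([0.4769, 0.1865, 0.1112], dtype=float32))
 handle all (435, array([0.4769, 0.1863, 0.0166]), 'mean', array([0.481 , 0.1822, 0.0948], dtype=float32), 'mid', array([0.4779, 0.186 , 0.0881], dtype=float32))
 foot (342, array([0.4756, 0.1868, 0.0278]), 'mean', array([0.4803, 0.1833, 0.0227], dtype=float32), 'mid', array([0.4766, 0.1875, 0.0222], dtype=float32))
 pad 682 [0.47385427 0.18744284 0.00709704] [0.08777267 0.08807534 0.01105007]
 lid (1458, array([ 0.6041, -0.206 ,  0.0334]), 'mean', array([ 0.6057, -0.2062,  0.1024], dtype=float32), 'mid', array([ 0.6049, -0.206 ,  0.1017], dtype=float32))
 holder (819, array([ 0.6049, -0.2057,  0.05  ]), 'mean', array([ 0.6246, -0.2126,  0.0123], dtype=float32), 'mid', array([ 0.6119, -0.2054,  0.0121], dtype=float32))
 yellow1 (461, array([0.3627, 0.1854, 0.0177]), 'mean', array([0.3684, 0.1809, 0.0816], dtype=float32), 'mid', array([0.3643, 0.1838, 0.0704], dtype=float32))  yellow2 (488, array([0.4753, 0.2922, 0.0168
[... 627 characters left out ...]
488 0.00609055] [0.08502394 0.08498143 0.01254124]
 lid (1086, array([ 0.6022, -0.206 ,  0.0335]), 'mean', array([ 0.6015, -0.2054,  0.1019], dtype=float32), 'mid', array([ 0.6018, -0.2054,  0.1016], dtype=float32))
 holder (524, array([ 0.6018, -0.2057,  0.05  ]), 'mean', array([ 0.5911, -0.189 ,  0.012 ], dtype=float32), 'mid', array([ 0.6017, -0.203 ,  0.012 ], dtype=float32))
 yellow1 (290, array([0.3608, 0.1848, 0.0151]), 'mean', array([0.3617, 0.1827, 0.0996], dtype=float32), 'mid', array([0.3612, 0.1844, 0.0836], dtype=float32))  yellow2 (334, array([0.4726, 0.2922, 0.0151]), 'mean', array([0.472 , 0.2889, 0.0963], dtype=float32), 'mid', array([0.4726, 0.2919, 0.0805], dtype=float32))
```

```bash
cat > go.py <<'E'
from h import *
import sys
from scipy.spatial.transform import Rotation as Ro
def go(tgt):
    s=ctrl.sense(); q=s["ee_rot"]; M=Ro.from_quat([q[1],q[2],q[3],q[0]]).as_matrix()
    print("t",round(s["clock"],2),"pos",np.round(s["tool_pos"],4),"z axis",np.round(M[:,2],4),"w",round(s["width"],4),"F",np.round(s["contact_force"],1),"q6",round(s["q"][5],2))
    print("units",np.round(M.T@(np.array(tgt)-s["tool_pos"])/.025,3), "level turn units", np.round(np.cross(M[:,2],[0,0,-1])@M/.12,3))
if __name__=="__main__": go([float(a) for a in sys.argv[1:4]])
E
python3 go.py .4753 .1868 .303
```

```text
t 0.5 pos [ 0.2272 -0.5009  0.3026] z axis [-1.e-04  1.e-04 -1.e+00] w 0.094 F [-0.6  0.5  0.6] q6 -0.07
units [-2.0951e+01 -2.0401e+01 -1.4000e-02] level turn units [ 0.     0.001 -0.   ]
```

Request:
send_rows(
  commands=[
    {"jaw":1,"tx":-0.5,"ty":-0.5},
    {"jaw":1,"tx":-0.9,"ty":-0.9},
    {"jaw":1,"tx":-0.9,"ty":-0.9},
    {"jaw":1,"tx":-0.9,"ty":-0.9},
    {"jaw":1,"tx":-0.9,"ty":-0.9},
    {"jaw":1,"tx":-0.9,"ty":-0.9},
    {"jaw":1,"tx":-0.9,"ty":-0.9},
    {"jaw":1,"tx":-0.9,"ty":-0.9},
    {"jaw":1,"tx":-0.9,"ty":-0.9},
    {"jaw":1,"tx":-0.9,"ty":-0.9},
    {"jaw":1,"tx":-0.9,"ty":-0.9},
    {"jaw":1,"tx":-0.9,"ty":-0.9},
  ],
)

```text
$.commands[0]: bad value
```

Request:
send_rows(
  commands=[
    {"jaw":1,"tx":-0.9,"ty":-0.9},
    {"jaw":1,"tx":-0.9,"ty":-0.9},
    {"jaw":1,"tx":-0.9,"ty":-0.9},
    {"jaw":1,"tx":-0.9,"ty":-0.9},
    {"jaw":1,"tx":-0.9,"ty":-0.9},
    {"jaw":1,"tx":-0.9,"ty":-0.9},
    {"jaw":1,"tx":-0.9,"ty":-0.9},
    {"jaw":1,"tx":-0.9,"ty":-0.9},
    {"jaw":1,"tx":-0.9,"ty":-0.9},
    {"jaw":1,"tx":-0.9,"ty":-0.9},
    {"jaw":1,"tx":-0.5,"ty":-0.5},
    {"jaw":1},
  ],
)

```text
$.commands[0]: bad value
```

```bash
python3 go.py .4753 .1868 .163
```

```text
t 0.5 pos [ 0.2272 -0.5009  0.3026] z axis [-1.e-04  1.e-04 -1.e+00] w 0.094 F [-0.6  0.5  0.6] q6 -0.07
units [-20.951 -20.402   5.586] level turn units [ 0.     0.001 -0.   ]
```

Request:
send_rows(
  commands=[
    {"jaw":1.0,"tx":-0.5,"ty":-0.5,"tz":0,"wx":0,"wy":0,"wz":0},
  ],
  grip_force=50,
)

```text
clock: 0.58
tool_pos: [0.2327, -0.4855, 0.3024]
ee_rot: [0.0, 0.84, -0.542, -0.0]
contact_force: [-0.1, -0.5, -0.9]
width: 0.0942
```

All fields are required in every row.

Request:
send_rows(
  commands=[
    {"jaw":1,"tx":-0.9,"ty":-0.9,"tz":0,"wx":0,"wy":0,"wz":0},
    {"jaw":1,"tx":-0.9,"ty":-0.9,"tz":0,"wx":0,"wy":0,"wz":0},
    {"jaw":1,"tx":-0.9,"ty":-0.9,"tz":0,"wx":0,"wy":0,"wz":0},
    {"jaw":1,"tx":-0.9,"ty":-0.9,"tz":0,"wx":0,"wy":0,"wz":0},
    {"jaw":1,"tx":-0.9,"ty":-0.9,"tz":0,"wx":0,"wy":0,"wz":0},
    {"jaw":1,"tx":-0.9,"ty":-0.9,"tz":0,"wx":0,"wy":0,"wz":0},
    {"jaw":1,"tx":-0.9,"ty":-0.9,"tz":0,"wx":0,"wy":0,"wz":0},
    {"jaw":1,"tx":-0.9,"ty":-0.9,"tz":0,"wx":0,"wy":0,"wz":0},
    {"jaw":1,"tx":-0.9,"ty":-0.9,"tz":0,"wx":0,"wy":0,"wz":0},
    {"jaw":1,"tx":-0.9,"ty":-0.9,"tz":0,"wx":0,"wy":0,"wz":0},
    {"jaw":1,"tx":-0.9,"ty":-0.9,"tz":0,"wx":0,"wy":0,"wz":0},
    {"jaw":1,"tx":-0.9,"ty":-0.9,"tz":0,"wx":0,"wy":0,"wz":0},
  ],
)

```text
clock: 1.58
tool_pos: [0.3679, -0.1254, 0.3029]
ee_rot: [-0.0, 0.84, -0.542, 0.0]
contact_force: [1.2, -0.4, 0.4]
width: 0.0939
```

Request:
send_rows(
  commands=[
    {"jaw":1,"tx":-0.9,"ty":-0.9,"tz":0,"wx":0,"wy":0,"wz":0},
    {"jaw":1,"tx":-0.9,"ty":-0.9,"tz":0,"wx":0,"wy":0,"wz":0},
    {"jaw":1,"tx":-0.9,"ty":-0.9,"tz":0,"wx":0,"wy":0,"wz":0},
    {"jaw":1,"tx":-0.9,"ty":-0.9,"tz":0,"wx":0,"wy":0,"wz":0},
    {"jaw":1,"tx":-0.9,"ty":-0.9,"tz":0,"wx":0,"wy":0,"wz":0},
    {"jaw":1,"tx":-0.9,"ty":-0.9,"tz":0,"wx":0,"wy":0,"wz":0},
    {"jaw":1,"tx":-0.9,"ty":-0.9,"tz":0,"wx":0,"wy":0,"wz":0},
    {"jaw":1,"tx":-0.9,"ty":-0.9,"tz":0,"wx":0,"wy":0,"wz":0},
    {"jaw":1,"tx":-0.9,"ty":-0.8,"tz":0,"wx":0,"wy":0,"wz":0},
    {"jaw":1,"tx":-0.9,"ty":-0.6,"tz":0,"wx":0,"wy":0,"wz":0},
    {"jaw":1,"tx":-0.6,"ty":-0.5,"tz":0,"wx":0,"wy":0,"wz":0},
    {"jaw":1,"tx":0,"ty":0,"tz":0,"wx":0,"wy":0,"wz":0},
  ],
)

```text
clock: 2.58
tool_pos: [0.4761, 0.1883, 0.3023]
ee_rot: [-0.0, 0.841, -0.541, -0.0]
contact_force: [-0.4, 0.3, -0.2]
width: 0.094
```

```bash
python3 go.py .4753 .1868 .163
```

```text
t 2.58 pos [0.4761 0.1883 0.3023] z axis [-2.e-04  3.e-04 -1.e+00] w 0.094 F [-0.4  0.3 -0.2] q6 1.45
units [0.044 0.052 5.574] level turn units [0.001 0.003 0.   ]
```

Request:
send_rows(
  commands=[
    {"jaw":1,"tx":0.04,"ty":0.05,"tz":0.6,"wx":0,"wy":0,"wz":0},
    {"jaw":1,"tx":0,"ty":0,"tz":0.9,"wx":0,"wy":0,"wz":0},
    {"jaw":1,"tx":0,"ty":0,"tz":0.9,"wx":0,"wy":0,"wz":0},
    {"jaw":1,"tx":0,"ty":0,"tz":0.9,"wx":0,"wy":0,"wz":0},
    {"jaw":1,"tx":0,"ty":0,"tz":0.8,"wx":0,"wy":0,"wz":0},
    {"jaw":1,"tx":0,"ty":0,"tz":0.7,"wx":0,"wy":0,"wz":0},
    {"jaw":1,"tx":0,"ty":0,"tz":0.5,"wx":0,"wy":0,"wz":0},
    {"jaw":1,"tx":0,"ty":0,"tz":0.2,"wx":0,"wy":0,"wz":0},
    {"jaw":1,"tx":0,"ty":0,"tz":0,"wx":0,"wy":0,"wz":0},
  ],
)

```text
clock: 3.33
tool_pos: [0.4748, 0.1836, 0.1644]
ee_rot: [0.001, 0.84, -0.542, -0.001]
contact_force: [-0.1, 0.1, 0.4]
width: 0.094
```

```bash
python3 go.py .4753 .1868 .163; python3 - <<'E'
from h import *
im,d,K,R,t=cam("scene");cv2.imwrite("pics/pre.png",cv2.resize(im[80:280,270:500,::-1],None,fx=3,fy=3))
E
```

```text
t 3.33 pos [0.4748 0.1836 0.1644] z axis [-1.7e-03 -6.0e-04 -1.0e+00] w 0.094 F [-0.1  0.1  0.4] q6 1.44
units [-0.107 -0.072  0.055] level turn units [ 0.014  0.001 -0.   ]
```

View pics/pre.png

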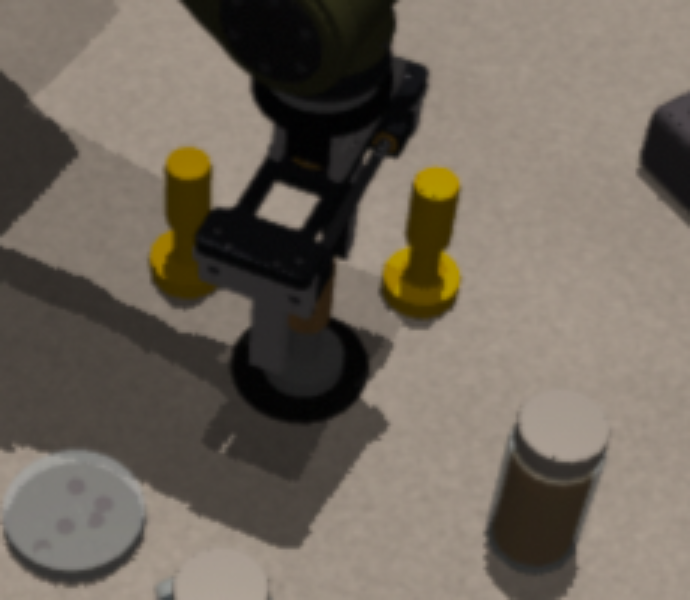

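The fingers straddle the orange handle, and the yellow presses are clear. I'll correct the offset and close.

Request:
send_rows(
  commands=[
    {"jaw":1,"tx":0,"ty":0,"tz":0,"wx":0,"wy":0,"wz":0},
    {"jaw":1,"tx":0,"ty":0,"tz":0,"wx":0,"wy":0,"wz":0},
  ],
)

```text
clock: 3.55
tool_pos: [0.4754, 0.1842, 0.1661]
ee_rot: [-0.001, 0.841, -0.542, 0.0]
contact_force: [-0.7, 0.3, 0.4]
width: 0.094
```

```bash
python3 go.py .4753 .1868 .163
```

```text
t 3.55 pos [0.4754 0.1842 0.1661] z axis [ 1.5e-03  5.0e-04 -1.0e+00] w 0.094 F [-0.7  0.3  0.4] q6 1.44
units [-0.097 -0.039  0.125] level turn units [-0.013 -0.002  0.   ]
```

Request:
send_rows(
  commands=[
    {"jaw":1,"tx":-0.1,"ty":-0.04,"tz":0.05,"wx":0,"wy":0,"wz":0},
    {"jaw":0.2,"tx":0,"ty":0,"tz":0,"wx":0,"wy":0,"wz":0},
    {"jaw":0.2,"tx":0,"ty":0,"tz":0,"wx":0,"wy":0,"wz":0},
    {"jaw":0.2,"tx":0,"ty":0,"tz":0,"wx":0,"wy":0,"wz":0},
    {"jaw":0.2,"tx":0,"ty":0,"tz":0,"wx":0,"wy":0,"wz":0},
    {"jaw":0.2,"tx":0,"ty":0,"tz":0,"wx":0,"wy":0,"wz":0},
    {"jaw":0,"tx":0,"ty":0,"tz":0,"wx":0,"wy":0,"wz":0},
    {"jaw":0,"tx":0,"ty":0,"tz":0,"wx":0,"wy":0,"wz":0},
    {"jaw":0,"tx":0,"ty":0,"tz":0,"wx":0,"wy":0,"wz":0},
    {"jaw":0,"tx":0,"ty":0,"tz":0,"wx":0,"wy":0,"wz":0},
  ],
  grip_force=50,
)

```text
clock: 4.38
tool_pos: [0.475, 0.1869, 0.1639]
ee_rot: [0.0, 0.841, -0.542, -0.0]
contact_force: [0.6, -0.7, 0.6]
width: 0.0373
```

```bash
python3 go.py .6032 -.2058 .30
```

```text
t 4.38 pos [0.475  0.1869 0.1639] z axis [-0. -0. -1.] w 0.0373 F [ 0.6 -0.7  0.6] q6 1.45
units [16.423  1.817 -5.444] level turn units [ 0. -0.  0.]
```

Still closing (37 mm).

Request:
send_rows(
  commands=[
    {"jaw":0,"tx":0,"ty":0,"tz":0,"wx":0,"wy":0,"wz":0},
    {"jaw":0,"tx":0,"ty":0,"tz":0,"wx":0,"wy":0,"wz":0},
    {"jaw":0,"tx":0,"ty":0,"tz":0,"wx":0,"wy":0,"wz":0},
    {"jaw":0,"tx":0,"ty":0,"tz":0,"wx":0,"wy":0,"wz":0},
    {"jaw":0,"tx":0,"ty":0,"tz":0,"wx":0,"wy":0,"wz":0},
  ],
)

```text
clock: 4.8
tool_pos: [0.4749, 0.1869, 0.1639]
ee_rot: [0.0, 0.841, -0.542, -0.0]
contact_force: [-0.7, -0.3, -0.2]
width: 0.0291
```

```bash
python3 go.py .6032 -.2058 .30
```

```text
t 4.8 pos [0.4749 0.1869 0.1639] z axis [-1.e-04  0.e+00 -1.e+00] w 0.0291 F [-0.7 -0.3 -0.2] q6 1.45
units [16.423  1.816 -5.446] level turn units [0.001 0.    0.   ]
```

Request:
send_rows(
  commands=[
    {"jaw":0,"tx":0,"ty":0,"tz":-0.3,"wx":0,"wy":0,"wz":0},
    {"jaw":0,"tx":0,"ty":0,"tz":-0.5,"wx":0,"wy":0,"wz":0},
    {"jaw":0,"tx":0,"ty":0,"tz":-0.7,"wx":0,"wy":0,"wz":0},
    {"jaw":0,"tx":0,"ty":0,"tz":-0.7,"wx":0,"wy":0,"wz":0},
    {"jaw":0,"tx":0,"ty":0,"tz":-0.7,"wx":0,"wy":0,"wz":0},
    {"jaw":0,"tx":0,"ty":0,"tz":-0.7,"wx":0,"wy":0,"wz":0},
    {"jaw":0,"tx":0,"ty":0,"tz":-0.7,"wx":0,"wy":0,"wz":0},
    {"jaw":0,"tx":0,"ty":0,"tz":-0.7,"wx":0,"wy":0,"wz":0},
    {"jaw":0,"tx":0,"ty":0,"tz":-0.5,"wx":0,"wy":0,"wz":0},
    {"jaw":0,"tx":0.2,"ty":0,"tz":-0.4,"wx":0,"wy":0,"wz":0},
    {"jaw":0,"tx":0.5,"ty":0.05,"tz":0,"wx":0,"wy":0,"wz":0},
    {"jaw":0,"tx":0.8,"ty":0.15,"tz":0,"wx":0,"wy":0,"wz":0},
  ],
)

```text
clock: 5.8
tool_pos: [0.486, 0.1504, 0.3115]
ee_rot: [-0.0, 0.841, -0.541, 0.0]
contact_force: [0.9, 0.3, -3.0]
width: 0.0292
```

Request:
send_rows(
  commands=[
    {"jaw":0,"tx":1,"ty":0.1,"tz":0,"wx":0,"wy":0,"wz":0},
    {"jaw":0,"tx":1,"ty":0.1,"tz":0,"wx":0,"wy":0,"wz":0},
    {"jaw":0,"tx":1,"ty":0.1,"tz":0,"wx":0,"wy":0,"wz":0},
    {"jaw":0,"tx":1,"ty":0.1,"tz":0,"wx":0,"wy":0,"wz":0},
    {"jaw":0,"tx":1,"ty":0.1,"tz":0,"wx":0,"wy":0,"wz":0},
    {"jaw":0,"tx":1,"ty":0.1,"tz":0,"wx":0,"wy":0,"wz":0},
    {"jaw":0,"tx":1,"ty":0.1,"tz":0,"wx":0,"wy":0,"wz":0},
    {"jaw":0,"tx":1,"ty":0.1,"tz":0,"wx":0,"wy":0,"wz":0},
    {"jaw":0,"tx":1,"ty":0.1,"tz":0,"wx":0,"wy":0,"wz":0},
    {"jaw":0,"tx":1,"ty":0.1,"tz":0,"wx":0,"wy":0,"wz":0},
    {"jaw":0,"tx":1,"ty":0.1,"tz":0,"wx":0,"wy":0,"wz":0},
    {"jaw":0,"tx":1,"ty":0.1,"tz":0,"wx":0,"wy":0,"wz":0},
  ],
)

```text
clock: 6.8
tool_pos: [0.5823, -0.1373, 0.3104]
ee_rot: [0.0, 0.84, -0.542, -0.001]
contact_force: [1.1, -0.0, -2.1]
width: 0.0296
```

```bash
python3 go.py .6032 -.2058 .30
```

```text
t 6.8 pos [ 0.5823 -0.1373  0.3104] z axis [-1.5e-03  3.0e-04 -1.0e+00] w 0.0296 F [ 1.1 -0.  -2.1] q6 0.85
units [2.841 0.367 0.413] level turn units [0.01  0.007 0.   ]
```

Request:
send_rows(
  commands=[
    {"jaw":0,"tx":0.9,"ty":0.1,"tz":0,"wx":0,"wy":0,"wz":0},
    {"jaw":0,"tx":0.8,"ty":0.1,"tz":0,"wx":0,"wy":0,"wz":0},
    {"jaw":0,"tx":0.6,"ty":0.1,"tz":0,"wx":0,"wy":0,"wz":0},
    {"jaw":0,"tx":0.4,"ty":0.05,"tz":0,"wx":0,"wy":0,"wz":0},
    {"jaw":0,"tx":0.15,"ty":0,"tz":0,"wx":0,"wy":0,"wz":0},
    {"jaw":0,"tx":0,"ty":0,"tz":0,"wx":0,"wy":0,"wz":0},
    {"jaw":0,"tx":0,"ty":0,"tz":0,"wx":0,"wy":0,"wz":0},
    {"jaw":0,"tx":0,"ty":0,"tz":0,"wx":0,"wy":0,"wz":0},
  ],
)

```text
clock: 7.47
tool_pos: [0.6039, -0.2027, 0.3114]
ee_rot: [-0.0, 0.841, -0.541, -0.0]
contact_force: [-0.3, -0.1, -1.3]
width: 0.0291
```

```bash
python3 go.py .6032 -.2058 .27; python3 - <<'E'
from fit import *
for n in ("scene","top"):
    im,d,K,R,t=cam(n);P=world(d,K,R,t)
    cv2.imwrite(f"pics/over_{n}.png",im[:,:,::-1]); np.savez(n+"1.npz",im=im,P=P)
    print(n,"handle",fitc(P,(.603,-.206),.04,.205,.262)," foot",fitc(P,(.603,-.206),.045,.15,.172)," lid",fitc(P,(.603,-.206),.05,.096,.109))
E
```

```text
t 7.47 pos [ 0.6039 -0.2027  0.3114] z axis [-1.e-04  1.e-04 -1.e+00] w 0.0291 F [-0.3 -0.1 -1.3] q6 0.76
units [0.101 0.075 1.656] level turn units [0.    0.001 0.   ]
scene handle (682, array([ 0.6054, -0.2021,  0.0283]), 'mean', array([ 0.6149, -0.2032,  0.2392], dtype=float32), 'mid', array([ 0.6124, -0.2024,  0.2349], dtype=float32))  foot (682, array([ 0.6057, -0.2021,  0.0262]), 'mean', array([ 0.6148, -0.2042,  0.1683], dtype=float32), 'mid', array([ 0.6108, -0.2025,  0.1641], dtype=float32))  lid (961, array([ 0.6043, -0.2057,  0.0333]), 'mean', array([ 0.614 , -0.2101,  0.1022], dtype=float32), 'mid', array([ 0.6085, -0.2058,  0.1014], dtype=float32))
top handle 0  foot 0  lid (134, array([ 0.592 , -0.1898,  0.0254]), 'mean', array([ 0.5894, -0.183 ,  0.1016], dtype=float32), 'mid', array([ 0.5912, -0.1885,  0.1012], dtype=float32))
```

View pics/over_scene.png

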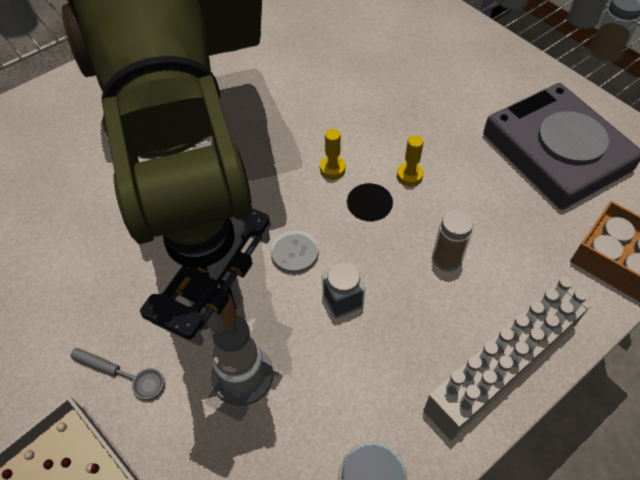

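The foot hangs above the lid at scene (236,340), about 4 mm off in y. I'll correct that and descend to just above the lid. The empty pad shows at scene (370,202).

Request:
send_rows(
  commands=[
    {"jaw":0,"tx":0.12,"ty":0.09,"tz":0.2,"wx":0,"wy":0,"wz":0},
    {"jaw":0,"tx":0,"ty":0,"tz":0.4,"wx":0,"wy":0,"wz":0},
    {"jaw":0,"tx":0,"ty":0,"tz":0.4,"wx":0,"wy":0,"wz":0},
    {"jaw":0,"tx":0,"ty":0,"tz":0.4,"wx":0,"wy":0,"wz":0},
    {"jaw":0,"tx":0,"ty":0,"tz":0.2,"wx":0,"wy":0,"wz":0},
    {"jaw":0,"tx":0,"ty":0,"tz":0.1,"wx":0,"wy":0,"wz":0},
    {"jaw":0,"tx":0,"ty":0,"tz":0,"wx":0,"wy":0,"wz":0},
    {"jaw":0,"tx":0,"ty":0,"tz":0,"wx":0,"wy":0,"wz":0},
    {"jaw":0,"tx":0,"ty":0,"tz":0,"wx":0,"wy":0,"wz":0},
  ],
)

```text
clock: 8.32
tool_pos: [0.6033, -0.2072, 0.2694]
ee_rot: [-0.0, 0.841, -0.542, 0.0]
contact_force: [-0.2, 1.3, -1.8]
width: 0.029
```

```bash
python3 go.py .603 -.206 .26; python3 - <<'E'
from fit import *
for n in ("scene",):
    im,d,K,R,t=cam(n);P=world(d,K,R,t)
    cv2.imwrite(f"pics/near_{n}.png",cv2.resize(im[290:420,160:320,::-1],None,fx=4,fy=4))
    print(n," foot",fitc(P,(.603,-.206),.045,.108,.125)," lid",fitc(P,(.603,-.206),.05,.096,.1045))
E
```

```text
t 8.32 pos [ 0.6033 -0.2072  0.2694] z axis [ 8.e-04 -3.e-04 -1.e+00] w 0.029 F [-0.2  1.3 -1.8] q6 0.76
units [-0.047 -0.009  0.377] level turn units [-0.005 -0.005 -0.   ]
scene  foot (122, array([ 0.6058, -0.2069,  0.0258]), 'mean', array([ 0.6226, -0.2114,  0.1202], dtype=float32), 'mid', array([ 0.6137, -0.2074,  0.1195], dtype=float32))  lid (485, array([ 0.6043, -0.2057,  0.0333]), 'mean', array([ 0.6194, -0.2096,  0.1017], dtype=float32), 'mid', array([ 0.6105, -0.2055,  0.1004], dtype=float32))
```

View pics/near_scene.png

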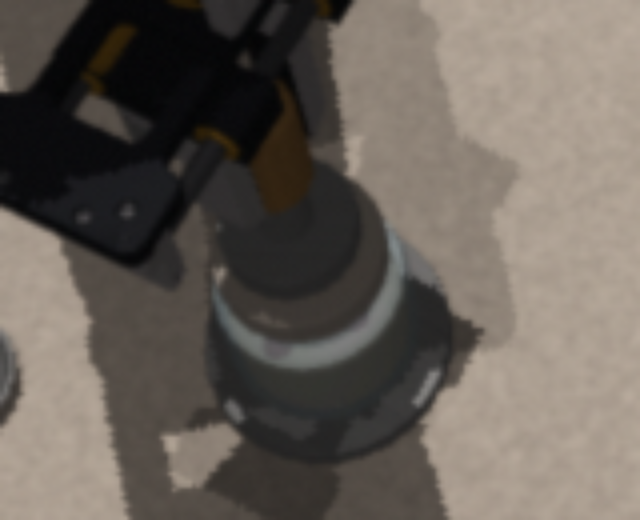

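The press is within about 1.5 mm of the lid centre and upright. I'll push down slowly.

Request:
send_rows(
  commands=[
    {"jaw":0,"tx":-0.04,"ty":0.03,"tz":0.1,"wx":0,"wy":0,"wz":0},
    {"jaw":0,"tx":0,"ty":0,"tz":0.1,"wx":0,"wy":0,"wz":0},
    {"jaw":0,"tx":0,"ty":0,"tz":0.1,"wx":0,"wy":0,"wz":0},
    {"jaw":0,"tx":0,"ty":0,"tz":0.1,"wx":0,"wy":0,"wz":0},
    {"jaw":0,"tx":0,"ty":0,"tz":0.05,"wx":0,"wy":0,"wz":0},
    {"jaw":0,"tx":0,"ty":0,"tz":0,"wx":0,"wy":0,"wz":0},
  ],
)

```text
clock: 8.87
tool_pos: [0.602, -0.2065, 0.2579]
ee_rot: [-0.0, 0.841, -0.542, 0.0]
contact_force: [-1.5, 0.3, 1.9]
width: 0.0293
```

```bash
python3 go.py .603 -.206 .252
```

```text
t 8.87 pos [ 0.602  -0.2065  0.2579] z axis [ 2.e-04 -1.e-04 -1.e+00] w 0.0293 F [-1.5  0.3  1.9] q6 0.76
units [-0.002 -0.043  0.236] level turn units [-0.001 -0.001 -0.   ]
```

Request:
send_rows(
  commands=[
    {"jaw":0,"tx":0,"ty":0,"tz":0.05,"wx":0,"wy":0,"wz":0},
    {"jaw":0,"tx":0,"ty":0,"tz":0.05,"wx":0,"wy":0,"wz":0},
    {"jaw":0,"tx":0,"ty":0,"tz":0.05,"wx":0,"wy":0,"wz":0},
  ],
)

```text
clock: 9.12
tool_pos: [0.6021, -0.2064, 0.2545]
ee_rot: [-0.0, 0.841, -0.542, 0.0]
contact_force: [-3.0, 1.6, 7.2]
width: 0.0296
```

Request:
send_rows(
  commands=[
    {"jaw":0,"tx":0,"ty":0,"tz":0.03,"wx":0,"wy":0,"wz":0},
    {"jaw":0,"tx":0,"ty":0,"tz":0.03,"wx":0,"wy":0,"wz":0},
  ],
)

```text
clock: 9.28
tool_pos: [0.6021, -0.2065, 0.253]
ee_rot: [-0.0, 0.841, -0.542, 0.0]
contact_force: [-3.0, 2.4, 6.0]
width: 0.0294
```

Request:
send_rows(
  commands=[
    {"jaw":0,"tx":0,"ty":0,"tz":0.03,"wx":0,"wy":0,"wz":0},
    {"jaw":0,"tx":0,"ty":0,"tz":0.03,"wx":0,"wy":0,"wz":0},
  ],
)

```text
clock: 9.45
tool_pos: [0.6021, -0.2065, 0.2517]
ee_rot: [-0.0, 0.841, -0.542, 0.0]
contact_force: [-5.5, 3.3, 14.6]
width: 0.0296
```

Request:
send_rows(
  commands=[
    {"jaw":0,"tx":0,"ty":0,"tz":0.03,"wx":0,"wy":0,"wz":0},
  ],
)

```text
clock: 9.53
tool_pos: [0.6022, -0.2065, 0.2516]
ee_rot: [-0.0, 0.841, -0.542, 0.001]
contact_force: [-6.6, 3.1, 18.3]
width: 0.0292
```

Request:
send_rows(
  commands=[
    {"jaw":0,"tx":0,"ty":0,"tz":0.02,"wx":0,"wy":0,"wz":0},
  ],
)

```text
clock: 9.62
tool_pos: [0.6022, -0.2064, 0.2516]
ee_rot: [-0.0, 0.841, -0.542, 0.001]
contact_force: [-7.5, 3.5, 19.5]
width: 0.0293
```

It has stopped dead at 0.2516, where 0.252 was predicted, with the force climbing to about 20 N. The lid is home. I'll lift and check.

Request:
send_rows(
  commands=[
    {"jaw":0,"tx":0,"ty":0,"tz":-0.15,"wx":0,"wy":0,"wz":0},
    {"jaw":0,"tx":0,"ty":0,"tz":-0.3,"wx":0,"wy":0,"wz":0},
    {"jaw":0,"tx":0,"ty":0,"tz":-0.5,"wx":0,"wy":0,"wz":0},
    {"jaw":0,"tx":0,"ty":0,"tz":-0.6,"wx":0,"wy":0,"wz":0},
    {"jaw":0,"tx":0,"ty":0,"tz":-0.5,"wx":0,"wy":0,"wz":0},
    {"jaw":0,"tx":0,"ty":0,"tz":-0.3,"wx":0,"wy":0,"wz":0},
    {"jaw":0,"tx":0,"ty":0,"tz":-0.1,"wx":0,"wy":0,"wz":0},
    {"jaw":0,"tx":0,"ty":0,"tz":0,"wx":0,"wy":0,"wz":0},
  ],
)

```text
clock: 10.28
tool_pos: [0.6021, -0.2065, 0.3115]
ee_rot: [-0.0, 0.841, -0.542, 0.0]
contact_force: [-0.9, -0.9, -2.4]
width: 0.0295
```

```bash
python3 go.py .474 .187 .312; python3 - <<'E'
from fit import *
im,d,K,R,t=cam("scene");P=world(d,K,R,t)
cv2.imwrite("pics/after.png",cv2.resize(im[270:420,140:340,::-1],None,fx=4,fy=4))
P0=np.load("scene0.npz")["P"]
print("foot",fitc(P,(.603,-.206),.045,.145,.175))
m=(np.hypot(P[...,0]-.61,P[...,1]+.208)<.022)&(P[...,2]>.08)&(P[...,2]<.108)
print("lid z now",np.median(P[m][:,2]),m.sum(), "before",np.median(P0[(np.hypot(P0[...,0]-.61,P0[...,1]+.208)<.022)][:,2]))
m=(np.hypot(P0[...,0]-.603,P0[...,1]+.206)<.026)
for n in("scene","top"):
    D=np.load(n+"1.npz");Q=D["P"];c=D["im"]
    k=(np.hypot(Q[...,0]-.474,Q[...,1]-.187)<.07)&(c.max(-1)<30)&(abs(Q[...,2])<.02)
    p=Q[k];print("pad",n,k.sum(),p.mean(0),(np.percentile(p,.5,0)+np.percentile(p,99.5,0))/2,np.ptp(p,0))
E
```

```text
t 10.28 pos [ 0.6021 -0.2065  0.3115] z axis [ 9.e-04 -4.e-04 -1.e+00] w 0.0295 F [-0.9 -0.9 -2.4] q6 0.76
units [-16.453  -1.835  -0.031] level turn units [-0.005 -0.006  0.   ]
foot (738, array([ 0.6037, -0.2057,  0.0263]), 'mean', array([ 0.613 , -0.2081,  0.1687], dtype=float32), 'mid', array([ 0.6091, -0.2064,  0.1648], dtype=float32))
lid z now 0.09448052404810703 530 before 0.10263263043014585
pad scene 1256 [0.47473869 0.18687821 0.00694563] [0.47442691 0.18714764 0.0070518 ] [0.08512529 0.08589475 0.01125188]
pad top 1590 [0.47141365 0.18646427 0.00591175] [0.47143566 0.18619746 0.00592841] [0.08151682 0.08475627 0.01301108]
```

View pics/after.png

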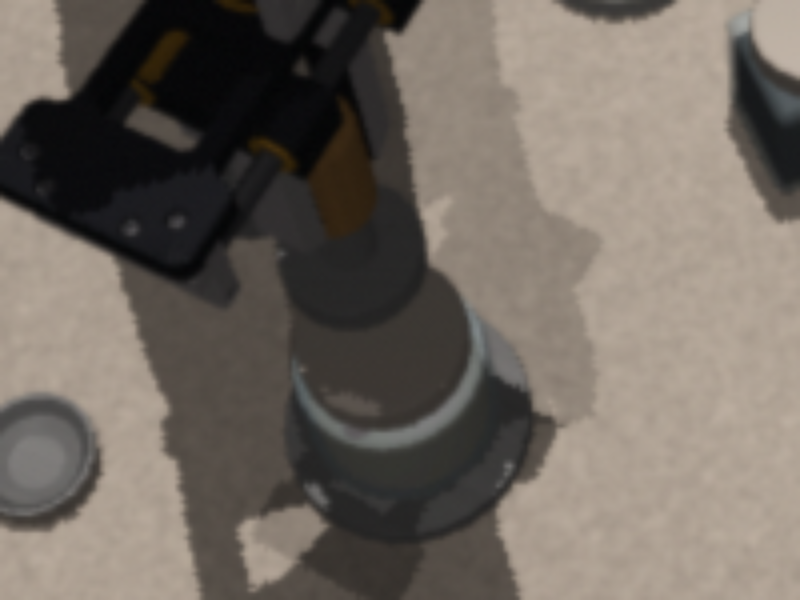

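The picture shows the lid down on the neck at crop (385,345). Depth gives its top at 94.5 mm, against 102.6 mm before. The press is still upright in the grip, so I'll carry it back.

Request:
send_rows(
  commands=[
    {"jaw":0,"tx":-0.3,"ty":0,"tz":0,"wx":0,"wy":0,"wz":0},
    {"jaw":0,"tx":-0.6,"ty":-0.1,"tz":0,"wx":0,"wy":0,"wz":0},
    {"jaw":0,"tx":-0.9,"ty":-0.1,"tz":0,"wx":0,"wy":0,"wz":0},
    {"jaw":0,"tx":-1,"ty":-0.1,"tz":0,"wx":0,"wy":0,"wz":0},
    {"jaw":0,"tx":-1,"ty":-0.1,"tz":0,"wx":0,"wy":0,"wz":0},
    {"jaw":0,"tx":-1,"ty":-0.1,"tz":0,"wx":0,"wy":0,"wz":0},
    {"jaw":0,"tx":-1,"ty":-0.1,"tz":0,"wx":0,"wy":0,"wz":0},
    {"jaw":0,"tx":-1,"ty":-0.1,"tz":0,"wx":0,"wy":0,"wz":0},
    {"jaw":0,"tx":-1,"ty":-0.1,"tz":0,"wx":0,"wy":0,"wz":0},
    {"jaw":0,"tx":-1,"ty":-0.1,"tz":0,"wx":0,"wy":0,"wz":0},
    {"jaw":0,"tx":-1,"ty":-0.1,"tz":0,"wx":0,"wy":0,"wz":0},
    {"jaw":0,"tx":-1,"ty":-0.1,"tz":0,"wx":0,"wy":0,"wz":0},
  ],
)

```text
clock: 11.33
tool_pos: [0.5145, 0.0521, 0.3103]
ee_rot: [0.0, 0.841, -0.542, -0.0]
contact_force: [0.4, -0.2, -2.0]
width: 0.0293
```

Request:
send_rows(
  commands=[
    {"jaw":0,"tx":-1,"ty":-0.15,"tz":0,"wx":0,"wy":0,"wz":0},
    {"jaw":0,"tx":-1,"ty":-0.15,"tz":0,"wx":0,"wy":0,"wz":0},
    {"jaw":0,"tx":-1,"ty":-0.15,"tz":0,"wx":0,"wy":0,"wz":0},
    {"jaw":0,"tx":-1,"ty":-0.15,"tz":0,"wx":0,"wy":0,"wz":0},
    {"jaw":0,"tx":-0.8,"ty":-0.1,"tz":0,"wx":0,"wy":0,"wz":0},
    {"jaw":0,"tx":-0.5,"ty":-0.05,"tz":0,"wx":0,"wy":0,"wz":0},
    {"jaw":0,"tx":-0.3,"ty":0,"tz":0,"wx":0,"wy":0,"wz":0},
    {"jaw":0,"tx":-0.1,"ty":0,"tz":0,"wx":0,"wy":0,"wz":0},
    {"jaw":0,"tx":0,"ty":0,"tz":0,"wx":0,"wy":0,"wz":0},
    {"jaw":0,"tx":0,"ty":0,"tz":0,"wx":0,"wy":0,"wz":0},
  ],
)

```text
clock: 12.17
tool_pos: [0.474, 0.1876, 0.3108]
ee_rot: [0.0, 0.84, -0.542, 0.0]
contact_force: [-0.1, 0.6, -1.7]
width: 0.0293
```

```bash
python3 go.py .474 .187 .164
```

```text
t 12.17 pos [0.474  0.1876 0.3108] z axis [-1.e-04 -2.e-04 -1.e+00] w 0.0293 F [-0.1  0.6 -1.7] q6 1.45
units [0.023 0.008 5.872] level turn units [ 0.001 -0.001 -0.   ]
```

Descend 5.6 units, leaving about 7 mm.

Request:
send_rows(
  commands=[
    {"jaw":0,"tx":0.02,"ty":0,"tz":0.4,"wx":0,"wy":0,"wz":0},
    {"jaw":0,"tx":0,"ty":0,"tz":0.7,"wx":0,"wy":0,"wz":0},
    {"jaw":0,"tx":0,"ty":0,"tz":0.9,"wx":0,"wy":0,"wz":0},
    {"jaw":0,"tx":0,"ty":0,"tz":0.9,"wx":0,"wy":0,"wz":0},
    {"jaw":0,"tx":0,"ty":0,"tz":0.9,"wx":0,"wy":0,"wz":0},
    {"jaw":0,"tx":0,"ty":0,"tz":0.8,"wx":0,"wy":0,"wz":0},
    {"jaw":0,"tx":0,"ty":0,"tz":0.5,"wx":0,"wy":0,"wz":0},
    {"jaw":0,"tx":0,"ty":0,"tz":0.3,"wx":0,"wy":0,"wz":0},
    {"jaw":0,"tx":0,"ty":0,"tz":0.1,"wx":0,"wy":0,"wz":0},
    {"jaw":0,"tx":0,"ty":0,"tz":0,"wx":0,"wy":0,"wz":0},
    {"jaw":0,"tx":0,"ty":0,"tz":0,"wx":0,"wy":0,"wz":0},
    {"jaw":0,"tx":0,"ty":0,"tz":0,"wx":0,"wy":0,"wz":0},
  ],
)

```text
clock: 13.17
tool_pos: [0.4744, 0.1878, 0.1742]
ee_rot: [-0.001, 0.841, -0.542, 0.0]
contact_force: [-0.1, 0.8, -2.2]
width: 0.0292
```

```bash
python3 go.py .474 .187 .164; python3 - <<'E'
from fit import *
im,d,K,R,t=cam("scene");P=world(d,K,R,t)
cv2.imwrite("pics/put.png",cv2.resize(im[110:260,280:480,::-1],None,fx=4,fy=4))
E
```

```text
t 13.17 pos [0.4744 0.1878 0.1742] z axis [ 1.4e-03  4.0e-04 -1.0e+00] w 0.0292 F [-0.1  0.8 -2.2] q6 1.45
units [0.024 0.027 0.409] level turn units [-0.012 -0.002 -0.   ]
```

View pics/put.png

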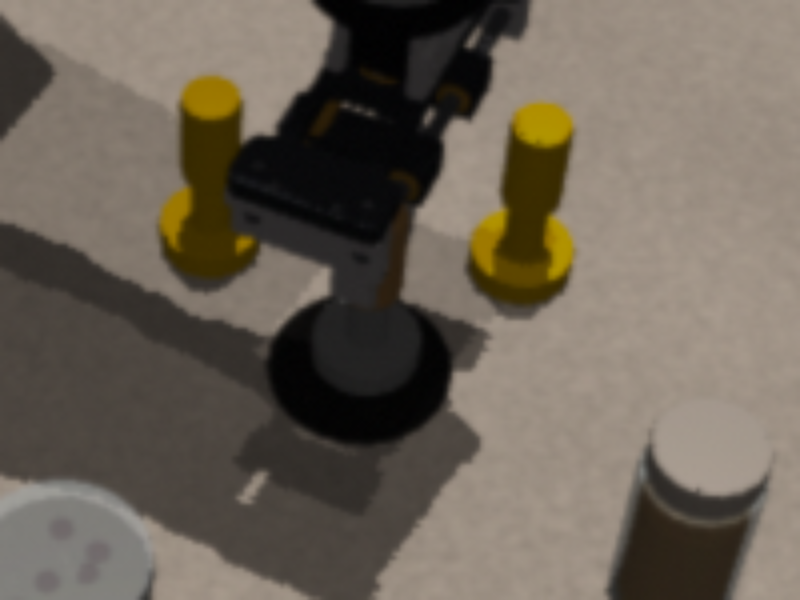

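The foot is centred over the pad, at crop (365,350). I'll lower it gently.

Request:
send_rows(
  commands=[
    {"jaw":0,"tx":0.02,"ty":0.02,"tz":0.15,"wx":0,"wy":0,"wz":0},
    {"jaw":0,"tx":0,"ty":0,"tz":0.1,"wx":0,"wy":0,"wz":0},
    {"jaw":0,"tx":0,"ty":0,"tz":0.06,"wx":0,"wy":0,"wz":0},
    {"jaw":0,"tx":0,"ty":0,"tz":0,"wx":0,"wy":0,"wz":0},
    {"jaw":0,"tx":0,"ty":0,"tz":0,"wx":0,"wy":0,"wz":0},
  ],
)

```text
clock: 13.63
tool_pos: [0.4737, 0.1872, 0.1655]
ee_rot: [0.0, 0.841, -0.542, -0.0]
contact_force: [-0.9, -1.0, -2.2]
width: 0.0294
```

Request:
send_rows(
  commands=[
    {"jaw":0,"tx":0,"ty":0,"tz":0.04,"wx":0,"wy":0,"wz":0},
    {"jaw":0,"tx":0,"ty":0,"tz":0,"wx":0,"wy":0,"wz":0},
  ],
)

```text
clock: 13.8
tool_pos: [0.4737, 0.1872, 0.1646]
ee_rot: [0.0, 0.841, -0.542, -0.0]
contact_force: [0.4, -0.5, -1.1]
width: 0.029
```

Request:
send_rows(
  commands=[
    {"jaw":0,"tx":0,"ty":0,"tz":0.03,"wx":0,"wy":0,"wz":0},
    {"jaw":0,"tx":0,"ty":0,"tz":0,"wx":0,"wy":0,"wz":0},
  ],
)

```text
clock: 13.97
tool_pos: [0.4738, 0.1872, 0.1639]
ee_rot: [-0.0, 0.841, -0.542, 0.0]
contact_force: [-0.6, 0.2, -2.4]
width: 0.0293
```

Request:
send_rows(
  commands=[
    {"jaw":0,"tx":0,"ty":0,"tz":0.01,"wx":0,"wy":0,"wz":0},
    {"jaw":0,"tx":0,"ty":0,"tz":0,"wx":0,"wy":0,"wz":0},
  ],
)

```text
clock: 14.13
tool_pos: [0.4738, 0.1872, 0.1638]
ee_rot: [-0.0, 0.841, -0.542, 0.0]
contact_force: [-1.3, -0.3, 1.2]
width: 0.0296
```

It touched down at the same height as the original grasp. I'll release.

Request:
send_rows(
  commands=[
    {"jaw":0.4,"tx":0,"ty":0,"tz":0,"wx":0,"wy":0,"wz":0},
    {"jaw":0.5,"tx":0,"ty":0,"tz":0,"wx":0,"wy":0,"wz":0},
    {"jaw":0.7,"tx":0,"ty":0,"tz":0,"wx":0,"wy":0,"wz":0},
    {"jaw":0.85,"tx":0,"ty":0,"tz":0,"wx":0,"wy":0,"wz":0},
    {"jaw":0.85,"tx":0,"ty":0,"tz":0,"wx":0,"wy":0,"wz":0},
    {"jaw":0.85,"tx":0,"ty":0,"tz":0,"wx":0,"wy":0,"wz":0},
    {"jaw":0.85,"tx":0,"ty":0,"tz":0,"wx":0,"wy":0,"wz":0},
    {"jaw":0.85,"tx":0,"ty":0,"tz":0,"wx":0,"wy":0,"wz":0},
  ],
)

```text
clock: 14.8
tool_pos: [0.4738, 0.1872, 0.1636]
ee_rot: [-0.0, 0.841, -0.542, -0.0]
contact_force: [-0.8, -0.5, -0.8]
width: 0.0783
```

```bash
python3 go.py .474 .187 .31; python3 - <<'E'
from fit import *
im,d,K,R,t=cam("scene");P=world(d,K,R,t)
cv2.imwrite("pics/rel.png",cv2.resize(im[110:260,280:480,::-1],None,fx=4,fy=4))
E
```

```text
t 14.8 pos [0.4738 0.1872 0.1636] z axis [-0.  0. -1.] w 0.0783 F [-0.8 -0.5 -0.8] q6 1.45
units [ 0.009 -0.006 -5.854] level turn units [-0.  0. -0.]
```

View pics/rel.png

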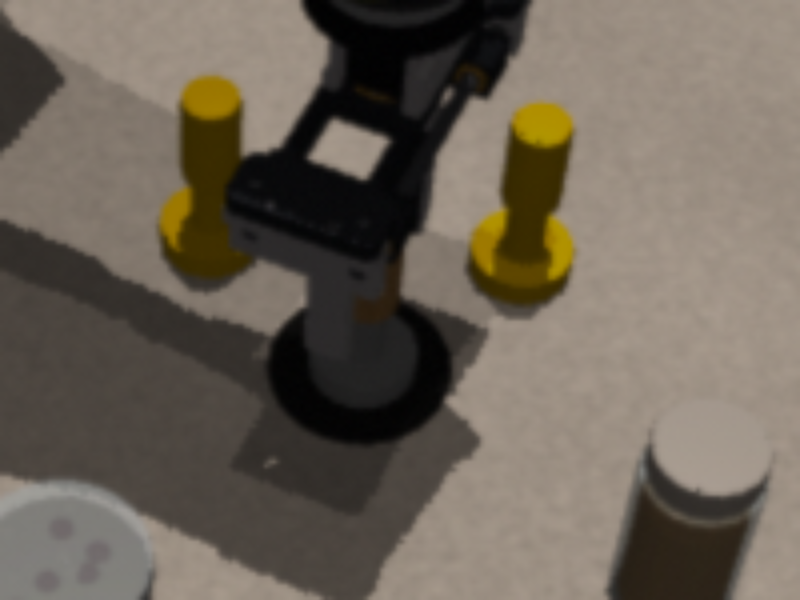

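The press stands on the pad and the fingers are clear on both sides. I'll retreat straight up, then sideways for a clear view.

Request:
send_rows(
  commands=[
    {"jaw":0.85,"tx":0,"ty":0,"tz":-0.3,"wx":0,"wy":0,"wz":0},
    {"jaw":0.85,"tx":0,"ty":0,"tz":-0.6,"wx":0,"wy":0,"wz":0},
    {"jaw":0.85,"tx":0,"ty":0,"tz":-0.8,"wx":0,"wy":0,"wz":0},
    {"jaw":0.85,"tx":0,"ty":0,"tz":-0.8,"wx":0,"wy":0,"wz":0},
    {"jaw":0.85,"tx":0,"ty":0,"tz":-0.8,"wx":0,"wy":0,"wz":0},
    {"jaw":0.85,"tx":0,"ty":0,"tz":-0.8,"wx":0,"wy":0,"wz":0},
    {"jaw":0.85,"tx":0,"ty":0,"tz":-0.8,"wx":0,"wy":0,"wz":0},
    {"jaw":0.85,"tx":0.3,"ty":0,"tz":-0.5,"wx":0,"wy":0,"wz":0},
    {"jaw":0.85,"tx":0.8,"ty":0,"tz":-0.3,"wx":0,"wy":0,"wz":0},
    {"jaw":0.85,"tx":1,"ty":0.5,"tz":0,"wx":0,"wy":0,"wz":0},
    {"jaw":0.85,"tx":1,"ty":0.8,"tz":0,"wx":0,"wy":0,"wz":0},
    {"jaw":0.85,"tx":1,"ty":0.8,"tz":0,"wx":0,"wy":0,"wz":0},
  ],
)

```text
clock: 15.85
tool_pos: [0.4679, 0.0711, 0.3066]
ee_rot: [-0.0, 0.841, -0.541, 0.0]
contact_force: [-0.0, 0.2, -0.4]
width: 0.08
```

Request:
send_rows(
  commands=[
    {"jaw":0.85,"tx":1,"ty":0.8,"tz":0,"wx":0,"wy":0,"wz":0},
    {"jaw":0.85,"tx":1,"ty":0.5,"tz":0,"wx":0,"wy":0,"wz":0},
    {"jaw":0.85,"tx":0.8,"ty":0.3,"tz":0,"wx":0,"wy":0,"wz":0},
    {"jaw":0.85,"tx":0.4,"ty":0,"tz":0,"wx":0,"wy":0,"wz":0},
    {"jaw":0.85,"tx":0,"ty":0,"tz":0,"wx":0,"wy":0,"wz":0},
    {"jaw":0.85,"tx":0,"ty":0,"tz":0,"wx":0,"wy":0,"wz":0},
  ],
)

```text
clock: 16.35
tool_pos: [0.4651, -0.0169, 0.3063]
ee_rot: [-0.0, 0.84, -0.542, -0.0]
contact_force: [-0.7, 0.1, -0.0]
width: 0.0801
```

```bash
python3 go.py .474 .187 .31; python3 - <<'E'
from fit import *
for n in("scene","top"):
    im,d,K,R,t=cam(n);P=world(d,K,R,t)
    cv2.imwrite(f"pics/end_{n}.png",im[:,:,::-1])
    print(n,"handle top",fitc(P,(.475,.187),.03,.107,.118),"foot",fitc(P,(.475,.187),.04,.0185,.026),"lid",fitc(P,(.6,-.2),.05,.088,.109))
E
```

```text
t 16.35 pos [ 0.4651 -0.0169  0.3063] z axis [ 0.e+00  2.e-04 -1.e+00] w 0.0801 F [-0.7  0.1 -0. ] q6 1.03
units [-7.284 -3.69  -0.147] level turn units [-0.001  0.002  0.   ]
scene handle top (177, array([0.4754, 0.1865, 0.0165]), 'mean', array([0.4761, 0.1859, 0.1113], dtype=float32), 'mid', array([0.4751, 0.1869, 0.1114], dtype=float32)) foot (335, array([0.4758, 0.1874, 0.027 ]), 'mean', array([0.4786, 0.1829, 0.0226], dtype=float32), 'mid', array([0.4755, 0.1872, 0.0222], dtype=float32)) lid (1437, array([ 0.6042, -0.2058,  0.0333]), 'mean', array([ 0.6056, -0.2062,  0.0943], dtype=float32), 'mid', array([ 0.6046, -0.2058,  0.0938], dtype=float32))
top handle top (224, array([0.4729, 0.1868, 0.0147]), 'mean', array([0.4729, 0.1866, 0.1107], dtype=float32), 'mid', array([0.4728, 0.1872, 0.1111], dtype=float32)) foot (299, array([0.4729, 0.1867, 0.0257]), 'mean', array([0.4704, 0.1797, 0.0219], dtype=float32), 'mid', array([0.4734, 0.185 , 0.022 ], dtype=float32)) lid (1062, array([ 0.6018, -0.2062,  0.0335]), 'mean', array([ 0.6016, -0.2052,  0.0939], dtype=float32), 'mid', array([ 0.6019, -0.2053,  0.0935], dtype=float32))
```

View pics/end_scene.png

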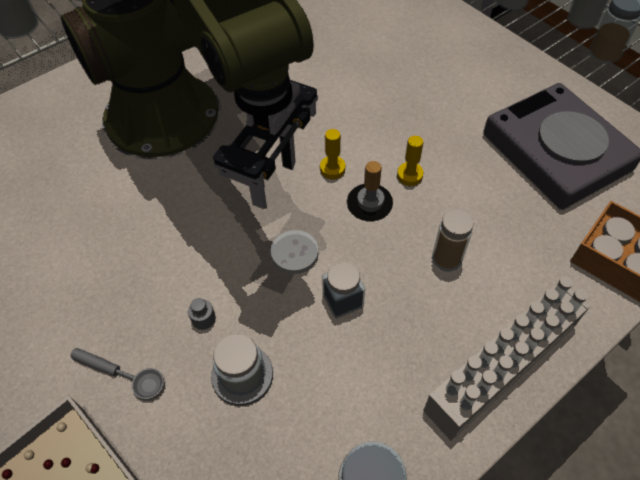

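The press stands upright on the pad at scene (373,180). The lid at scene (236,352) is home at 94 mm, and everything else is where it was.

```bash
python3 -c "
from bench import ctrl
print(ctrl.close_job())"
```

```text
the job is handed in; nothing more can be done
None
```

The lid is pressed fully home, the press is back upright on its black pad and released, and the job is handed in. It took about 16.5 s of the 42 s allowed.

- **Pressing:** I gripped the press by its wooden handle at 50 N and set it within about 1.5 mm of the lid's centre. I pushed down until it stopped dead. The wrist force reading rose to about 20 N at the stop, plus about 2 N for the press's own weight. That puts the final push at or slightly over the suggested 20 N, and the sideways force was up to about 8 N.
- **Lid:** Its top measured about 94 mm in both cameras at the end, against 102 mm before. The gripper stayed above the foot of the press and did not touch the lid.
- **Press:** The handle top is at 111 mm, and the handle and foot centres agree within 1 mm, so it stands upright. It sits within about 2 mm of the pad's centre.
- **Surroundings:** The yellow look-alikes and the other jars look undisturbed, and the gripper is clear of everything.

**Disagreements:** The two cameras differ by 2 to 3 mm in x, so I averaged them. The first two move calls were refused because rows need every field, so nothing moved then. No check failed.

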